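Roll a wheelset home and hold the sprung clamp on its third catch

TASK

Roll the loose two-wheeled axle forward along the aluminium table, without lifting it, until both wheels rest against the stop blocks and the dark keyway slot in the axle, now facing up, has turned underneath. Then press the rubber paddle of the sprung hold-down lever down past its first two catches to the third, at the bottom, so that its pad clamps the axle; it springs back if let go, so finish while still holding it down there. Leave the tin, spare wheel and aluminium angle alone.

Things in the scene. Friction and masses are not known exactly. Their poses are not given: they have to be found in the camera images.
- jig: Fixed fluted aluminium plate 310 x 260 mm, top face 24 mm above the bench. Origin at bench level, straight below the centre of the home axle (home: both wheels on the stops, axle centre at 0, 0, 54 mm in the jig frame). x: the way the wheelset rolls home (roughly away from the robot), y: along the home axle, z up. Plate spans x -170 to 140, y -130 to 130 mm.
- stops (a point): Point midway between the two steel stop blocks, level with their tops (36 mm over the plate) and near faces: jig frame (30, 0, 60) mm. The blocks stand at jig y -90 and +90, each 30 mm wide in y, 18 mm deep in x; it is open between them.
- roller: Loose wheelset, about 0.45 kg: steel axle 20 mm diameter, 210 mm long, two rubber-tyred wheels 60 mm diameter, 18 mm wide, 90 mm either side of the middle. Origin mid-axle on its axis. y along the axle; z to the dark keyway slot (6 x 130 mm): up at the start, turns with rolling. Starts 80 to 108 mm short of home. Push the axle, or straddle it with open fingers and lead it, at its y = -30 mm.
- lever (a joint): Hold-down lever angle in rad: 0 at rest, raised (arm sloping up towards the robot by 0.42 rad); grows as the paddle is pressed down. Catches at 0.14, 0.28 and the third at 0.42 (arm level); end stop at 0.43. A spring always returns it to 0 when let go. Pressing the paddle takes about 2 to 12 N, rising and easing at each catch.
- lever_hinge (a point): Point on the lever's hinge axis (parallel to jig y), mid-width of the arm: jig frame (110, 60, 89) mm. The 20 mm wide arm runs from it towards jig -x, over the axle's place. Cheek posts 85 mm high beside it at jig y 41 and 79; on the outer side, at y 80 to 90, x -6 to 122 mm, a quadrant plate with three ribs, up to 144 mm above the bench.
- paddle: Black rubber paddle at the free end of the lever, pressed from above; 60 mm long (its x) x 45 mm wide (its y) x 12 mm thick. Origin at its middle, 210 mm from the hinge axis; top face 6 mm above the origin along its own z. At rest it is about 175 mm above the bench, at the third catch 89 mm.
- pad: Sprung rubber foot under the lever arm, 30 x 22 mm, 110 mm from the hinge; its origin is on the arm's middle line. It meets the home axle from above just before the third catch, and gives up to 10 mm.
- tin: Bystander: upright tin, 66 mm diameter, 110 mm high, origin under its centre.
- spare: Bystander: spare rubber wheel lying flat, 70 mm diameter, 22 mm high, origin under its centre.
- angle: Bystander: piece of aluminium angle 90 x 35 x 35 mm, origin under its centre.

How it is judged (in metres and radians):
On the way, in this order (a step that is already met when the one before it is completed fails the run):
1. the wheelset has been rolled home against both stop blocks with its keyway underneath, the lever not yet pressed (x of roller in the frame of jig above -0.006 m and angle between the y axis of roller and the y axis of jig, either way round below 0.06 rad and angle between roller's own z axis and vertical above 2.2 rad and value of joint lever below 0.08 rad), for 0.2 s.
2. the lever is pressed to its third catch (value of joint lever above 0.395 rad), for 0.2 s.
At the end, for the whole second after the job is handed in: Still pressing the paddle (over 2 N), lever at the third catch (above 0.395 rad), pad bearing on the axle (over 1 N), wheelset at rest on the plate, against both stops (within 8 mm of home, square within 0.07 rad), keyway underneath (within 54 degrees of straight down) (value of joint lever above 0.395 rad and contact force between any of the fingers, the arm and paddle above 2 N and contact force between pad and roller above 1 N and x of roller in the frame of jig between -0.008 and 0.008 m and z of roller in the frame of jig below 0.062 m and angle between the y axis of roller and the y axis of jig, either way round below 0.07 rad and angle between roller's own z axis and vertical above 2.2 rad and linear speed of roller below 0.02 m/s); the arm keeps its last pose, push and grip.
It fails at once if the wheelset is lifted off the plate (z of roller in the frame of jig above 0.07 m).
It fails at once if a bystander is disturbed (moved over 30 mm) (distance of any of tin, spare, angle from where it was at the start of the episode above 0.03 m).
It also fails if it takes over 48 s, if anything falls off the work surface, if the arm or the gripper's body presses on something with over 40 N, if the wrist force passes 120 N, or if a joint passes its speed limit or range.

ROBOT

A 6-joint arm with a two-finger parallel gripper is mounted at the origin on the work surface. World frame = base frame: x ahead of the robot, y to its left, z up, the work surface at z = 0. Lengths are in mm, angles in rad, forces in N, time in s.
With the tool pointing down it reaches from about 300 to 775 mm from the base axis. Payload 14.6 kg.
Tool frame: the origin (TCP) lies at the very end of the fingers, on their centre line; the grasp point (between the pads) lies manip.grasp_offset behind it (manip.grasp_offset is the distance from the TCP to the grasp point, in mm); z points along the fingers, y is the direction in which the jaws open and shut (so a half turn about z gives the same grasp; the last joint's range is limited). The gripper opens to 94 mm and grips with 3 to 60 N. Pads are 16 mm wide; open, the fingers measure 119 mm over their backs; the gripper's body (75 mm by 177 mm) begins 78 mm behind the grasp point.
Start: joints at [-1.239, 0.3, 1.521, -0, 1.321, -0.067], TCP at [213.564, -506.833, 205.446] pointing down, gripper open.
Joint ranges: [-3.03, 3.03], [-0.79, 2.21], [0.23, 2.52], [-1.04, 4.18], [0, 3.07], [-2.55, 2.55]. Speed limits (rad/s): [2.22, 2.22, 2.57, 3.14, 3.14, 3.14].

INTERFACE

Orientations are given as [roll, pitch, yaw] about the fixed x, y, z axes, in that order (R = Rz(yaw) Ry(pitch) Rx(roll)).
In Python, from cell import manip gives the robot as it stands.
- The arm moves only by the tool send_rows, never from a script. Its argument "commands" is a list of rows, each a list of 2 entries, a list of its own where there are three numbers: the shift along the tool's x, y, z in m, then the turn about the tool's z in rad. A call has exactly 8 rows; each row is the pose to reach, as a shift and turn from the pose commanded when the call began, along the tool's axes at that moment; what a row does not reach only later rows make up. A row lasts 1/12 s, in which the tool goes at most 41.7 mm and 7.16 degrees, less where a joint would pass 70% of its speed; a pose out of reach is approached as far as the arm can. A call with a gripper value outside its range is refused whole. "hand" is the closure, from -1 (fully open) to 1 (shut), so that 0 is half open, set as the call begins (left out, the last holds). The fingers move at their own pace and stop on an object; "force" is the grip in N (left out, the last holds). Time passes only in rows, so rows that repeat a pose let the fingers close, or fill a call up. It gives the time, the measured TCP pose, the force and the opening at its end, in the units of the state.
- manip.read_state(): the state, without advancing time (a new reading comes with each control period).
- manip.camera(name): name is "scene" or "top" or "wrist"; returns the picture (420x560x3 uint8, red, green, blue); there is no depth.
- manip.camera_model(name): a dict with "K" (3x3 intrinsics, pixels), "eye" and "attitude" of the camera in the world; the wrist camera has in their place "mount" (4x4, takes a point from camera to tool coordinates, whose origin is the TCP and whose axes are the flange's). Camera axes: x right, y down, z forward; pixel columns grow to the right and rows downward; lengths in mm; the calibration is good to about 2 mm. A picture is of the moment at which its call begins: read the wrist's pose just before it. camera_model takes no time and is no camera call.
- manip.sign_off(): hands the job in, once; it reports no verdict.
The state is a dict: "clock": time; "joints": joint angles; "qd": joint speeds; "effort": joint torques, N m; "eef_pos": TCP position; "eef_rot": TCP orientation; "wrist_force": force on the tool from outside, world axes, zero at the start; "moment": the same for the moment, N m; "finger_gap": finger opening in mm.
Only numpy, scipy, OpenCV 4.12 (cv2) and the standard library are available. Lean on these libraries where they do the work, as an engineer would, in place of code of your own. Each camera call takes 0.05 s, during which the arm holds its last target.

## Working session

There is one attempt and no reset: what is moved stays moved. The work goes in short steps, Python scripts to look and compute and a tool call to move; the robot and the scene stay as the last step left them, time stands still between calls to the robot, and variables do not carry over. Pictures are saved under pics/ and viewed, and the job is handed in when it is done.

Besides the shell and the picture viewer there is one more tool, called after "Call:" by a JSON object that holds its "name" and its "arguments". send_rows: Moves the arm, as the interface text tells. Its arguments: {"type":"object","properties":{"commands":{"type":"array","items":{"type":"array"}},"hand":{"type":"number"},"force":{"type":"number"}},"required":["commands"]}

```bash
mkdir -p pics; ls
python3 - <<'E'
from cell import manip
import cv2
s=manip.read_state();print(s)
print(manip.grasp_offset)
for n in("scene","top","wrist"):
    print(n,manip.camera_model(n))
    im=manip.camera(n);cv2.imwrite(f"pics/{n}0.png",im[:,:,::-1])
E
```

```text
pics
{'clock': 0.0, 'joints': array([-1.23859233e+00,  3.00468843e-01,  1.52157994e+00, -1.96962828e-05,
        1.32071681e+00, -6.65780871e-02]), 'qd': array([ 3.19268102e-04, -4.52750665e-04,  3.94817847e-05,  2.53731534e-04,
       -1.49159260e-04, -1.90775849e-03]), 'effort': array([ 9.93416070e-04, -5.31802905e+01, -3.52731979e+01,  7.09346356e-02,
        2.43740890e-02, -1.27939261e-04]), 'eef_pos': array([ 213.47913919, -506.58901969,  204.88805768]), 'eef_rot': array([-3.14042104e+00, -5.89990119e-05,  3.98786932e-01]), 'wrist_force': array([-0.61099442,  0.49831909,  0.02470887]), 'moment': array([ 0.0107766 , -0.00706793, -0.00725866]), 'finger_gap': 93.70592512872469}
18.8
scene {'K': array([[464.34059954,   0.        , 280.91822813],
       [  0.        , 464.34059954, 208.26162704],
       [  0.        ,   0.        ,   1.        ]]), 'eye': array([1256.25055224, -153.67017641,  824.12001007]), 'attitude': array([-2.38496038,  0.00810001,  1.27919415])}
top {'K': array([[425.94211022,   0.        , 288.33440729],
       [  0.        , 425.94211022, 202.76575137],
       [  0.        ,   0.        ,   1.        ]]), 'eye': array([ 402.91657067,   40.81157085, 1098.13934064]), 'attitude': array([-2.92496546e+00,  6.06880456e-04, -1.63497476e+00])}
wrist {'K': array([[362.31551596,   0.        , 282.73310389],
       [  0.        , 362.31551596, 211.60317443],
       [  0.        ,   0.        ,   1.        ]]), 'mount': array([[-7.06202270e-05, -9.70181147e-01, -2.42380976e-01,
         7.07432999e+01],
       [ 9.99999314e-01, -3.51837692e-04,  1.11694458e-03,
        -4.62740600e-01],
       [-1.16891733e-03, -2.42380731e-01,  9.70180506e-01,
        -1.78541591e+02],
       [ 0.00000000e+00,  0.00000000e+00,  0.00000000e+00,
         1.00000000e+00]])}
```

View pics/scene0.png

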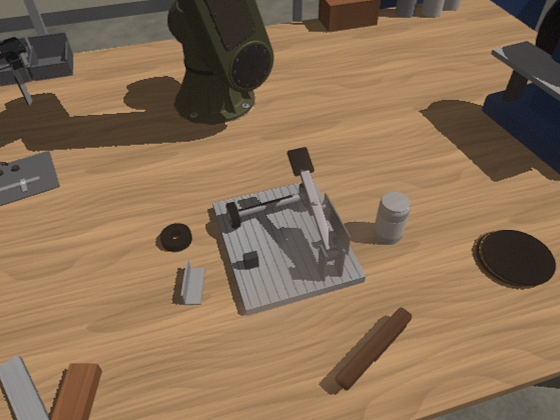

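View pics/top0.png

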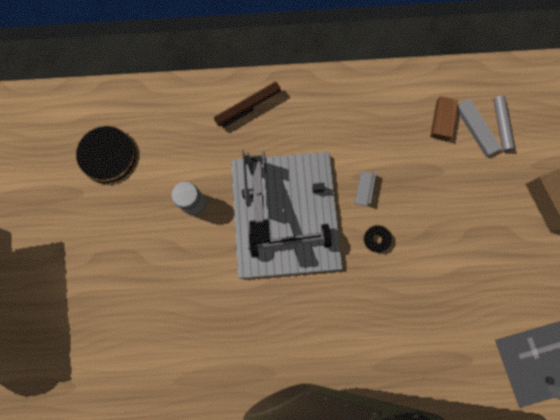

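View pics/wrist0.png

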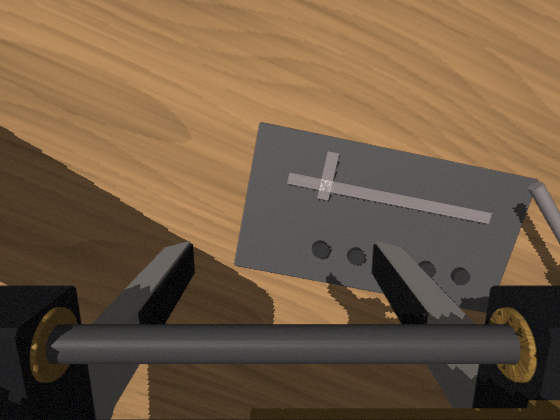

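The top view shows the plate at about (233-341, 152-278), the lever on the left with its paddle near (260,234), and the axle running from (255,245) to (327,236). The tin is at (187,197), the angle at (366,189) and the spare wheel at (377,239). I'll zoom in to measure.

```bash
cat > h.py <<'E'
import numpy as np,cv2
from scipy.spatial.transform import Rotation as R
from cell import manip
def cam(n,T=None):
    m=manip.camera_model(n)
    if 'eye' in m: return m['K'],R.from_euler('xyz',m['attitude']).as_matrix(),np.array(m['eye'])
    M=m['mount']; Rt,p=T
    return m['K'],Rt@M[:3,:3],Rt@M[:3,3]+p
def plane(c,uv,z):
    K,Rm,e=c
    d=Rm@np.linalg.inv(K)@np.array([uv[0],uv[1],1.])
    return e+d*(z-e[2])/d[2]
def proj(c,P):
    K,Rm,e=c
    q=(np.atleast_2d(P)-e)@Rm; q=q@K.T
    return q[:,:2]/q[:,2:]
E
python3 - <<'E'
from h import *
im=cv2.imread("pics/top0.png")
c=im[140:290,220:400];cv2.imwrite("pics/top0z.png",cv2.resize(c,None,fx=4.4,fy=4,interpolation=cv2.INTER_CUBIC)[:600,:792] if 0 else cv2.resize(c,(720,600),interpolation=cv2.INTER_CUBIC))
im=cv2.imread("pics/scene0.png")
c=im[135:315,205:415];cv2.imwrite("pics/scene0z.png",cv2.resize(c,(700,600),interpolation=cv2.INTER_CUBIC))
E
```

```text
(no output)
```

View pics/top0z.png

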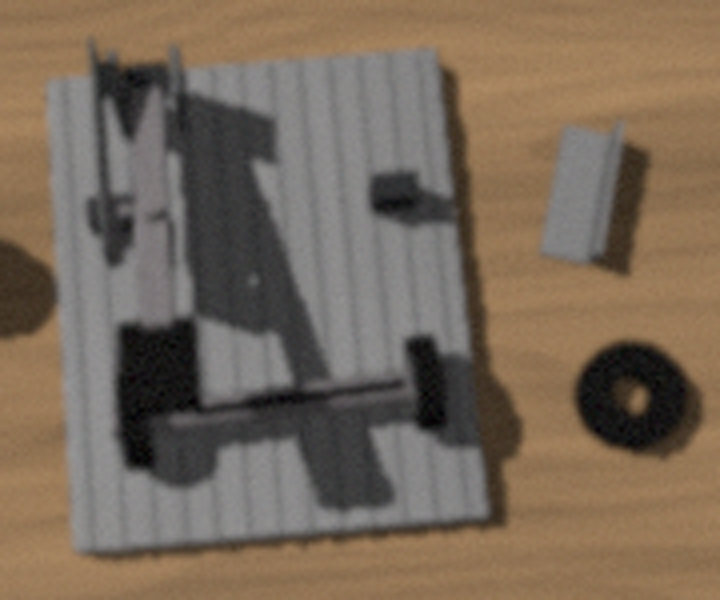

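View pics/scene0z.png

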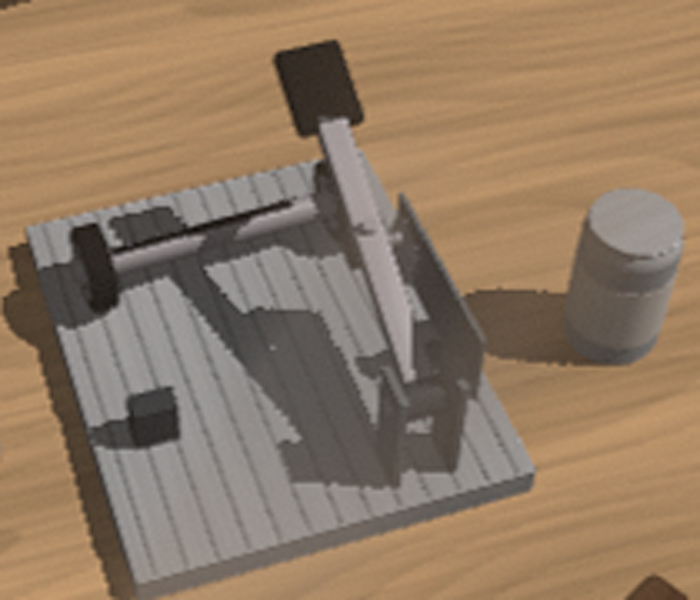

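Run:
```python
from h import *
t=cam("top");s=cam("scene")
f=lambda u,v:(220+u/4,140+v/4); g=lambda u,v:(205+u*.3,135+v*.3)
L=np.array([[140,130],[140,-130],[-170,-130],[-170,130]],float)
W=[]
for nm,c,pts in(("top",t,[f(48,80),f(436,50),f(490,517),f(77,552)]),("scene",s,[None,g(137,585),g(27,228),None])):
    P=[plane(c,p,24) if p else None for p in pts]
    print(nm,[None if p is None else p.round(1) for p in P])
    if nm=="top": W=np.array(P)[:,:2]
print([np.linalg.norm(W[i]-W[i-1]).round(1) for i in range(4)])
Lc=L-L.mean(0);Wc=W-W.mean(0)
U,S,Vt=np.linalg.svd(Lc.T@Wc);Rm=(U@Vt).T
o=W.mean(0)-Rm@L.mean(0);yaw=np.arctan2(Rm[1,0],Rm[0,0])
print("jig",o,yaw,"res",(W-(L@Rm.T+o)).round(1))
np.savez("jig.npz",o=o,yaw=yaw)
def J(p): return np.r_[Rm@np.array(p[:2])+o,p[2]]
def inv(P): return Rm.T@(P[:2]-o)
ch={"stopR":[30,-90,60],"hinge":[110,60,89],"pad_rest":[110-210*np.cos(.42)-6*np.sin(.42)*0,60,89+210*np.sin(.42)],"third":[-100,60,95]}
for k,p in ch.items():
    print(k,J(p).round(1),proj(t,J(p)).round(1),proj(s,J(p)).round(1), "zoomtop",((proj(t,J(p))[0]-[220,140])*4).round(),"zoomsc",((proj(s,J(p))[0]-[205,135])/.3).round())
# axle keyway/right-wheel
for uv in[(175,415),(230,405),(285,398),(340,390),(400,382)]: print("axle",inv(plane(t,f(*uv),62)).round(1))
print("wheelR", inv(plane(t,f(425,383),64)).round(1))
for uv,z in(((0,0),0),): pass
print("tin",plane(t,(186,194),110).round(1),"spare",plane(t,f(632,397),22).round(1),"angle",plane(t,f(575,195),2).round(1))
```

```text
top [array([763.8, 167.3,  24. ]), array([768.1, -90. ,  24. ]), array([460.6, -97.7,  24. ]), array([455.6, 160.3,  24. ])]
scene [None, array([775.1, -87.4,  24. ]), array([467.6, -93.5,  24. ]), None]
[np.float64(308.3), np.float64(257.4), np.float64(307.6), np.float64(258.1)]
jig [627.0317233   35.30273979] 0.021432174269131382 res [[-0.4 -0.9]
 [-1.7  1.6]
 [ 0.7  0.6]
 [ 1.3 -1.3]]
stopR [659. -54.  60.] [[319.7 189.9]] [[247.3 250.5]] zoomtop [399. 200.] zoomsc [141. 385.]
hinge [735.7  97.6  89. ] [[257.1 160.9]] [[329.6 252.9]] zoomtop [148.  83.] zoomsc [415. 393.]
pad_rest [544.   93.5 174.6] [[260.4 232.2]] [[298.4 160.4]] zoomtop [162. 369.] zoomsc [311.  85.]
third [525.8  93.1  95. ] [[263.1 244.8]] [[295.1 182. ]] zoomtop [173. 419.] zoomsc [300. 157.]
axle [-93.5  59.9]
axle [-90.3  26. ]
axle [-88.9  -7.8]
axle [-86.9 -41.7]
axle [-85.1 -78.8]
wheelR [-87.3 -93.8]
tin [657.1 269.8 110. ] spare [ 530.  -194.8   22. ] angle [ 668.8 -176.2    2. ]
```

Call:
{"name": "send_rows", "arguments": {"commands": [[[0.029,-0.02,0],-0.1],[[0.058,-0.04,0],-0.2],[[0.087,-0.06,0],-0.3],[[0.116,-0.08,0],-0.4],[[0.145,-0.1,0],-0.5],[[0.174,-0.12,0],-0.6],[[0.203,-0.14,0],-0.7],[[0.232,-0.16,0],-0.8]], "hand": -1}}

```text
clock: 0.82
eef_pos: [365.7, -267.7, 205.4]
eef_rot: [-3.142, -0.0, 1.204]
wrist_force: [0.1, -0.1, -0.6]
finger_gap: 93.9
```

```bash
cat >> h.py <<'E'
def tool():
    s=manip.read_state()
    return R.from_euler('xyz',s['eef_rot']).as_matrix(),np.array(s['eef_pos'])
def jig():
    z=np.load("jig.npz");o=z['o'];y=float(z['yaw']);Rm=np.array([[np.cos(y),-np.sin(y)],[np.sin(y),np.cos(y)]]);return o,y,Rm
def J(p):
    o,y,Rm=jig();return np.r_[Rm@np.array(p[:2],float)+o,p[2]]
def Ji(P):
    o,y,Rm=jig();return Rm.T@(np.array(P)[:2]-o)
def delta(target,yaw=None):
    Rt,p=tool();d=Rt.T@(np.array(target)-p);print("shift tool mm",d.round(1))
    if yaw is not None: print("turn",round(-(yaw-manip.read_state()['eef_rot'][2]),4))
def st():
    s=manip.read_state();print("t",round(s['clock'],2),s['eef_pos'].round(1),s['eef_rot'].round(3),"F",s['wrist_force'].round(1),"gap",round(s['finger_gap'],1),"jig",Ji(s['eef_pos']).round(1))
E
python3 - <<'E'
from h import *
st();delta(np.r_[J([-89,-30,0])[:2],205],np.pi/2+.021)
E
```

```text
t 0.82 [ 365.7 -267.7  205.4] [-3.142 -0.     1.204] F [ 0.1 -0.1 -0.6] gap 93.9 jig [-267.7 -297.3]
shift tool mm [315.1  64.1   0.4]
turn -0.3882
```

Call:
{"name": "send_rows", "arguments": {"commands": [[[0.039,0.008,0],-0.05],[[0.078,0.016,0],-0.1],[[0.117,0.024,0],-0.15],[[0.156,0.032,0],-0.2],[[0.195,0.04,0],-0.25],[[0.234,0.048,0],-0.3],[[0.274,0.056,0],-0.35],[[0.312,0.063,0],-0.392]]}}

```text
clock: 1.48
eef_pos: [538.0, 0.6, 205.3]
eef_rot: [-3.141, -0.0, 1.594]
wrist_force: [0.3, -1.6, 0.0]
finger_gap: 94.0
```

Run:
```python
from h import *
st();T=tool();im=manip.camera("wrist");np.savez("w1.npz",R=T[0],p=T[1])
cv2.imwrite("pics/w1.png",im[:,:,::-1]);st()
```

```text
t 1.48 [538.    0.6 205.3] [-3.141 -0.     1.594] F [ 0.3 -1.6  0. ] gap 94.0 jig [-89.7 -32.8]
t 1.53 [540.2   5.1 205. ] [ 3.141e+00 -1.000e-03  1.599e+00] F [ 1.   4.1 -1.6] gap 94.2 jig [-87.5 -28.4]
```

View pics/w1.png

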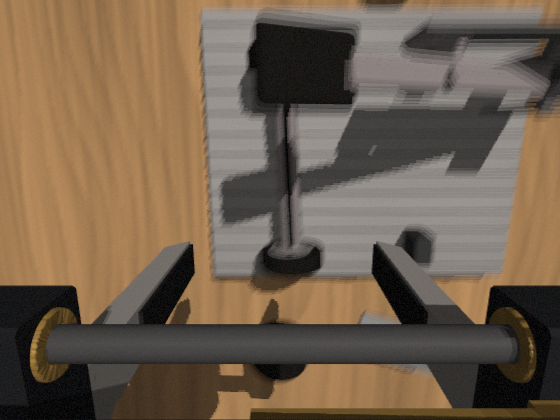

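The wrist view is motion-blurred. The axle is near column 290, between the fingers (about 185 and 385). The arm has settled now, so I'll retake it.

Run:
```python
from h import *
manip.camera("top");manip.camera("top");st();T=tool();im=manip.camera("wrist");np.savez("w1.npz",R=T[0],p=T[1])
cv2.imwrite("pics/w2.png",im[:,:,::-1]);st()
cv2.imwrite("pics/w2z.png",cv2.resize(im[:300,190:,::-1],(740,600),interpolation=cv2.INTER_CUBIC))
```

```text
t 1.63 [5.377e+02 4.000e-01 2.047e+02] [-3.14  -0.     1.594] F [-0.3  0.   0.5] gap 94.1 jig [-90. -33.]
t 1.68 [537.2  -1.  204.9] [-3.14   0.     1.592] F [-0.3  0.1 -0.9] gap 94.3 jig [-90.6 -34.3]
```

View pics/w2z.png

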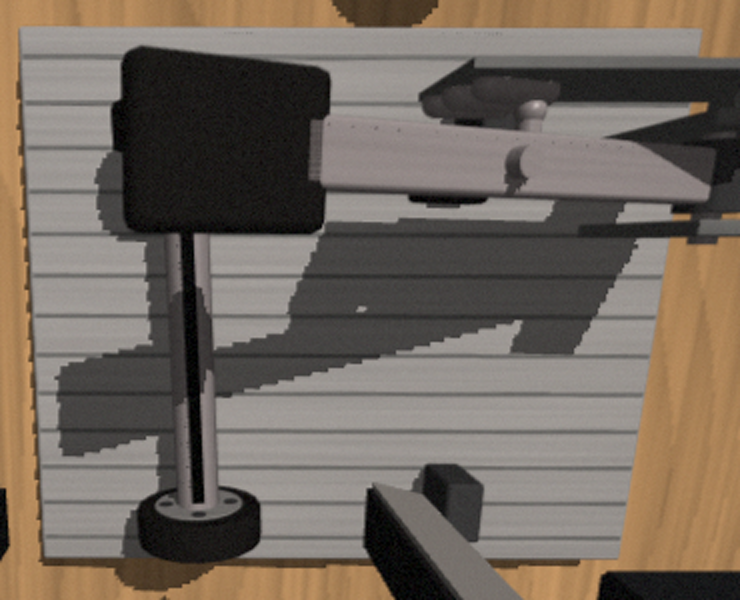

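The settled wrist view shows the whole plate. Its corners in the zoom are (19,28), (702,28), (619,558) and (44,558). The axle's keyway runs from (186,235) to (198,502), and the stop block is at (450,500).

Run:
```python
from h import *
z=np.load("w1.npz");c=cam("wrist",(z['R'],z['p']))
f=lambda u,v:(190+u/2,v/2)
W=np.array([plane(c,f(*q),24)[:2] for q in[(702,28),(619,558),(44,558),(19,28)]])
L=np.array([[140,130],[140,-130],[-170,-130],[-170,130]],float)
print(W.round(1),[np.linalg.norm(W[i]-W[i-1]).round(1) for i in range(4)])
Lc=L-L.mean(0);Wc=W-W.mean(0)
U,S,Vt=np.linalg.svd(Lc.T@Wc);Rm=(U@Vt).T
o=W.mean(0)-Rm@L.mean(0);yaw=np.arctan2(Rm[1,0],Rm[0,0])
print("jig",o.round(1),yaw.round(4),"res",(W-(L@Rm.T+o)).round(1))
np.savez("jig.npz",o=o,yaw=yaw)
for q in[(186,235),(190,350),(194,430),(198,502)]:print("key",Ji(plane(c,f(*q),64)).round(1))
for a,b,v in((166,207,240),(176,216,480)):
    print("axle sides",Ji(plane(c,f(a,v),54)).round(1),Ji(plane(c,f(b,v),54)).round(1))
print("wheel flange",Ji(plane(c,f(199,507),54)).round(1))
print("stop top",Ji(plane(c,f(425,464),60)).round(1),Ji(plane(c,f(470,464),60)).round(1))
t=.42
for x,y in((30,22.5),(30,-22.5),(-30,22.5),(-30,-22.5)):
    h=210-x; p=J([110-h*np.cos(t)+6*np.sin(t)*-0 - 6*0,60+y,0]); p[2]=89+h*np.sin(t)+6*np.cos(t); p[:2]+= 0
    q=proj(c,p)[0];print("paddle pred",((q-[190,0])*2).round())
```

```text
[[766.4 169.6]
 [772.7 -88. ]
 [464.5 -95.3]
 [459.5 162.4]] [np.float64(307.0), np.float64(257.6), np.float64(308.2), np.float64(257.8)]
jig [630.8  37.5] 0.0229 res [[-1.3 -1.1]
 [-1.   1.3]
 [ 0.7  1. ]
 [ 1.6 -1.2]]
key [-93.2  38.4]
key [-91.4 -10.9]
key [-89.5 -47.5]
key [-87.5 -82.3]
axle sides [-102.    36.3] [-84.   36.3]
axle sides [-97.9 -74.9] [-78.8 -74.8]
wheel flange [-86.9 -88.5]
stop top [ 18.3 -64.9] [ 39.3 -64.9]
paddle pred [329.  65.]
paddle pred [321. 235.]
paddle pred [120.  40.]
paddle pred [124. 234.]
```

Run:
```python
from h import *
st();delta(J([-90,-30,80]),np.pi/2+.023)
```

```text
t 1.68 [537.2  -1.  204.9] [-3.14   0.     1.592] F [-0.3  0.1 -0.9] gap 94.3 jig [-94.4 -36.3]
shift tool mm [  6.4   4.5 124.9]
turn -0.0016
```

Call:
{"name": "send_rows", "arguments": {"commands": [[[0.001,0.001,0.016],0],[[0.002,0.001,0.032],0],[[0.003,0.002,0.048],0],[[0.004,0.003,0.064],0],[[0.005,0.003,0.08],0],[[0.005,0.004,0.096],0],[[0.005,0.004,0.112],0],[[0.005,0.004,0.125],0]], "hand": -0.1}}

```text
clock: 2.35
eef_pos: [540.4, 2.1, 79.5]
eef_rot: [-3.141, 0.0, 1.589]
wrist_force: [-0.1, 1.3, -1.0]
finger_gap: 52.1
```

Run:
```python
from h import *
st();T=tool();im=manip.camera("wrist");cv2.imwrite("pics/w3.png",im[:,:,::-1]);st()
im=manip.camera("scene");cv2.imwrite("pics/s3.png",cv2.resize(im[100:320,190:420,::-1],(627,600),interpolation=cv2.INTER_CUBIC))
```

```text
t 2.35 [540.4   2.1  79.5] [-3.141  0.     1.589] F [-0.1  1.3 -1. ] gap 52.1 jig [-91.1 -33.3]
t 2.4 [539.4   2.2  77.3] [-3.138 -0.     1.589] F [-0.9 -1.8 -3.8] gap 52.2 jig [-92.1 -33.2]
```

View pics/w3.png

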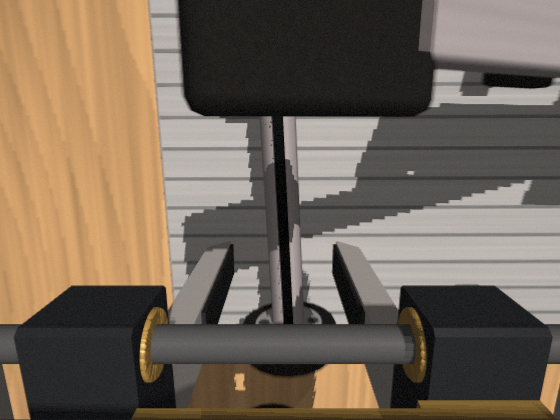

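View pics/s3.png

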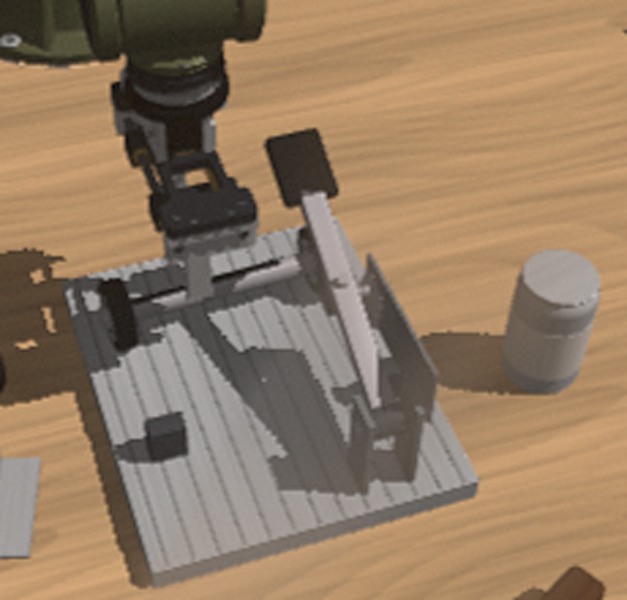

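In the wrist view the axle (column about 285) sits centred between the fingers (tips near 233 and 335), and the scene view shows the gripper clear of the lever. I'll descend to straddle it.

Call:
{"name": "send_rows", "arguments": {"commands": [[[0.0,0.0,0.006],0],[[0.001,0.0,0.012],0],[[0.002,0.0,0.018],0],[[0.003,0.0,0.024],0],[[0.003,0.0,0.03],0],[[0.003,0.0,0.033],0],[[0.003,0.0,0.033],0],[[0.003,0.0,0.033],0]], "hand": 0.1}}

```text
clock: 3.12
eef_pos: [541.2, 6.6, 47.4]
eef_rot: [-3.141, -0.0, 1.591]
wrist_force: [0.3, -0.1, -0.4]
finger_gap: 42.7
```

Run:
```python
from h import *
st()
```

```text
t 3.12 [541.2   6.6  47.4] [-3.141 -0.     1.591] F [ 0.3 -0.1 -0.4] gap 42.7 jig [-90.3 -28.9]
```

Call:
{"name": "send_rows", "arguments": {"commands": [[[0.0,0.004,0],0],[[0.0,0.009,0],0],[[0.0,0.014,0],0],[[0.0,0.019,0],0],[[0.0,0.024,0],0],[[0.0,0.029,0],0],[[0.0,0.034,0],0],[[0.0,0.039,0],0]]}}

```text
clock: 3.78
eef_pos: [580.7, 7.3, 47.4]
eef_rot: [-3.142, -0.0, 1.591]
wrist_force: [0.1, 0.0, -0.3]
finger_gap: 42.2
```

Call:
{"name": "send_rows", "arguments": {"commands": [[[0.0,0.005,0],0],[[0.0,0.01,0],0],[[0.0,0.015,0],0],[[0.0,0.02,0],0],[[0.0,0.025,0],0],[[0.0,0.03,0],0],[[0.0,0.035,0],0],[[0.0,0.04,0],0]]}}

```text
clock: 4.45
eef_pos: [620.7, 8.1, 47.5]
eef_rot: [3.142, 0.0, 1.591]
wrist_force: [0.6, -0.1, -0.9]
finger_gap: 42.7
```

Run:
```python
from h import *
st();T=tool();im=manip.camera("wrist");cv2.imwrite("pics/w4.png",im[:,:,::-1]);st()
im=manip.camera("scene");cv2.imwrite("pics/s4.png",cv2.resize(im[100:320,190:420,::-1],(627,600),interpolation=cv2.INTER_CUBIC))
```

```text
t 4.45 [620.7   8.1  47.5] [3.142 0.    1.591] F [ 0.6 -0.1 -0.9] gap 42.7 jig [-10.8 -29.2]
t 4.5 [621.3   8.1  47.5] [ 3.141 -0.     1.591] F [0.7 0.1 0.5] gap 42.7 jig [-10.2 -29.2]
```

View pics/w4.png

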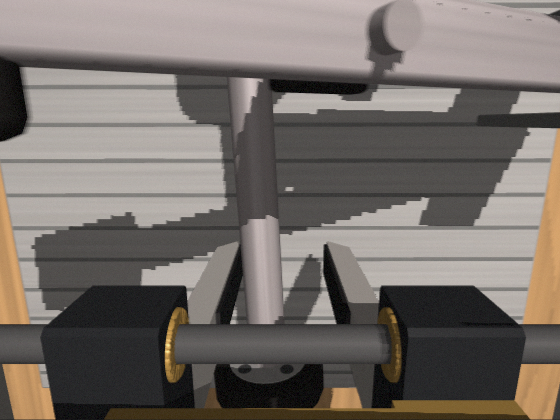

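View pics/s4.png

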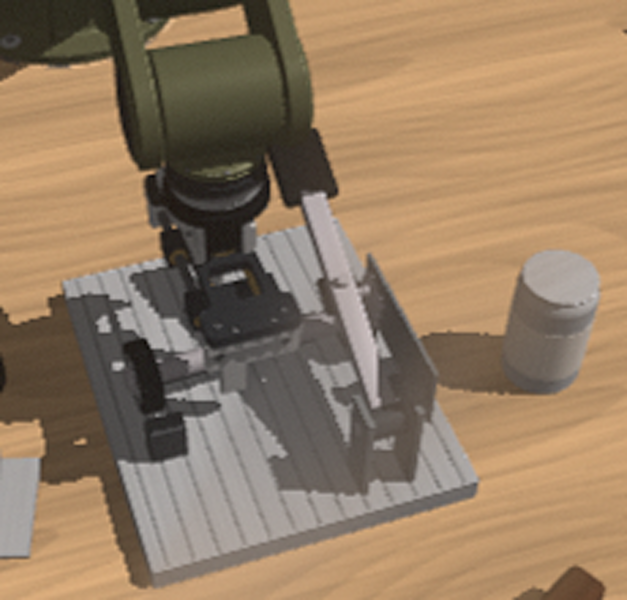

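The axle is rolling ahead of the rear finger, with the keyway no longer on top. It is still slightly yawed, with the right wheel leading, and about 20 mm from the stops. I'll continue slowly.

Call:
{"name": "send_rows", "arguments": {"commands": [[[0.0,0.003,0],0],[[0.0,0.006,0],0],[[0.0,0.009,0],0],[[0.0,0.012,0],0],[[0.0,0.015,0],0],[[0.0,0.018,0],0],[[0.0,0.021,0],0],[[0.0,0.022,0],0]]}}

```text
clock: 5.22
eef_pos: [641.5, 8.9, 47.3]
eef_rot: [-3.139, -0.001, 1.591]
wrist_force: [-10.8, 2.6, 6.6]
finger_gap: 42.4
```

Run:
```python
from h import *
st();T=tool();im=manip.camera("wrist");cv2.imwrite("pics/w5.png",im[:,:,::-1]);np.savez("w5.npz",R=T[0],p=T[1]);st()
```

```text
t 5.22 [641.5   8.9  47.3] [-3.139e+00 -1.000e-03  1.591e+00] F [-10.8   2.6   6.6] gap 42.4 jig [ 10.1 -28.9]
t 5.27 [641.5   8.9  47.3] [-3.139e+00 -1.000e-03  1.591e+00] F [-7.3  1.3  4.8] gap 42.1 jig [ 10.  -28.9]
```

View pics/w5.png

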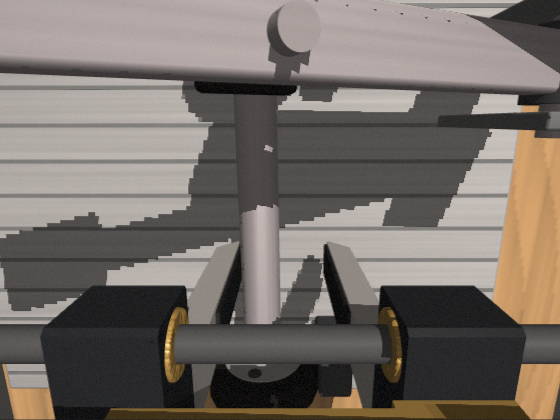

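The push is now against something solid (8-11 N), with the right wheel at its block (about (330,355)). I'll measure the axle's yaw and position.

```bash
cat > ax.py <<'E'
from h import *
import sys
def axle(c,im,rows):
    out=[]
    return out
E
python3 - <<'E'
from h import *
z=np.load("w5.npz");c=cam("wrist",(z['R'],z['p']))
im=cv2.imread("pics/w5.png");K,Rm,e=c
for v in (110,130,190,225,235,270,300):
    g=cv2.GaussianBlur(im,(3,3),0)[v,225:300].astype(int).sum(1);d=np.abs(np.diff(g));i=np.argsort(d)[-4:];print(v,sorted((i+225).tolist()),d[np.sort(i)])
print(g)
for v,a,b in((110,235,277),(300,242.5,281)):
    print(v,Ji(plane(c,(a,v),54)).round(1),Ji(plane(c,(b,v),54)).round(1))
E
```

```text
110 [233, 275, 276, 277] [20 37 51 36]
130 [233, 234, 276, 277] [14 24 16 17]
190 [236, 237, 277, 278] [14 16 19 15]
225 [278, 283, 284, 285] [ 50  57 130  84]
235 [241, 242, 278, 279] [30 32 76 55]
270 [228, 229, 230, 279] [ 81 107  76  73]
300 [235, 279, 285, 286] [ 75  61 122  96]
[ 62  53  50  53  54  50  50  53  51  59 104 179 227 237 238 237 231 223
 228 253 288 318 343 361 377 392 400 412 426 438 456 475 494 508 516 518
 519 519 518 518 516 509 496 484 478 477 473 462 448 439 432 414 390 366
 374 435 496 518 520 524 477 355 259 237 237 236 235 235 236 237 236 238
 239 240 238]
110 [-11.   46.7] [ 8.2 46.6]
300 [-10.4 -48.7] [  9.6 -48.7]
```

Both axle edges put the centre at jig x -0.4 to -1.4 with yaw about -0.01 rad, so it is home and square. I'll push 2 mm more and hold.

Call:
{"name": "send_rows", "arguments": {"commands": [[[0.0,0.001,0],0],[[0.0,0.002,0],0],[[0.0,0.002,0],0],[[0.0,0.002,0],0],[[0.0,0.002,0],0],[[0.0,0.002,0],0],[[0.0,0.001,0],0],[[0.0,0.0,0],0]]}}

```text
clock: 5.93
eef_pos: [641.9, 8.8, 47.4]
eef_rot: [-3.141, -0.0, 1.591]
wrist_force: [-0.1, -0.4, -0.2]
finger_gap: 42.2
```

Call:
{"name": "send_rows", "arguments": {"commands": [[[0.0,-0.001,0],0],[[0.0,-0.002,0],0],[[0.0,-0.003,0],0],[[0.0,-0.004,0],0],[[0.0,-0.005,0],0],[[0.0,-0.006,0],0],[[0.0,-0.007,0],0],[[0.0,-0.008,0],0]], "hand": 0.0}}

```text
clock: 6.6
eef_pos: [634.1, 8.4, 47.5]
eef_rot: [3.142, 0.0, 1.591]
wrist_force: [-0.0, -0.9, -0.1]
finger_gap: 47.1
```

Run:
```python
from h import *
st();T=tool();im=manip.camera("wrist");cv2.imwrite("pics/w6.png",im[:,:,::-1]);np.savez("w6.npz",R=T[0],p=T[1]);st()
im=manip.camera("scene");cv2.imwrite("pics/s6.png",cv2.resize(im[100:320,190:420,::-1],(627,600),interpolation=cv2.INTER_CUBIC))
```

```text
t 6.6 [634.1   8.4  47.5] [3.142 0.    1.591] F [-0.  -0.9 -0.1] gap 47.1 jig [  2.6 -29.2]
t 6.65 [633.9   8.4  47.5] [-3.142  0.     1.591] F [-0.1 -0.1 -0. ] gap 46.8 jig [  2.5 -29.2]
```

View pics/w6.png

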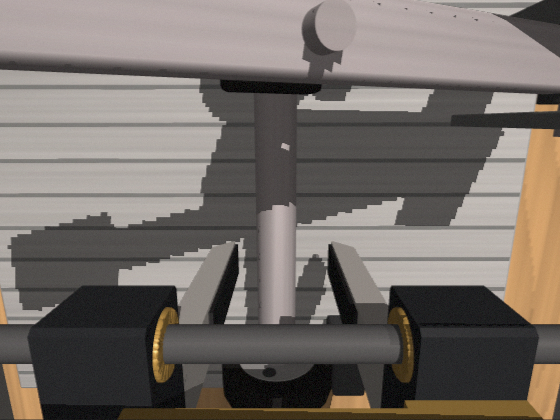

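View pics/s6.png

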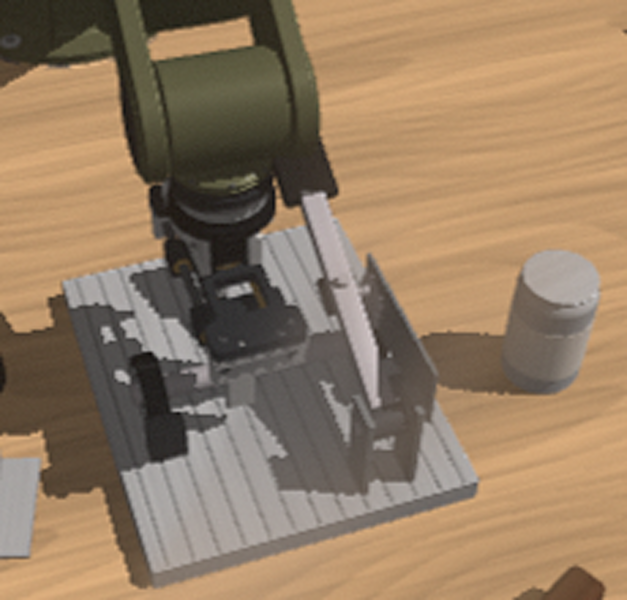

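Run:
```python
from h import *
z=np.load("w6.npz");c=cam("wrist",(z['R'],z['p']))
im=cv2.imread("pics/w6.png")
for v in (110,130,190,300):
    g=cv2.GaussianBlur(im,(3,3),0)[v,240:320].astype(int).sum(1);d=np.abs(np.diff(g));i=np.argsort(d)[-6:];print(v,sorted((i+240).tolist()))
for v,a,b in((110,254,297),(300,260,297)):
    A,B=Ji(plane(c,(a,v),54)),Ji(plane(c,(b,v),54));print(A.round(1),B.round(1),((A+B)/2).round(1))
```

```text
110 [253, 295, 296, 297, 310, 311]
130 [253, 254, 255, 295, 296, 297]
190 [254, 255, 256, 295, 296, 297]
300 [243, 244, 245, 293, 294, 295]
[-9.8 46.3] [ 9.9 46.3] [ 0.1 46.3]
[ -8.7 -49.1] [ 10.5 -49.2] [  0.9 -49.1]
```

The axle stays home after release (centre 0.1 to 0.9 mm, square). I'll lift straight up.

Call:
{"name": "send_rows", "arguments": {"commands": [[[0.0,0.0,-0.02],0],[[0.0,0.0,-0.04],0],[[0.0,0.0,-0.06],0],[[0.0,0.0,-0.082],0],[[0.0,0.0,-0.104],0],[[0.0,0.0,-0.126],0],[[0.0,0.0,-0.148],0],[[0.0,0.0,-0.17],0]]}}

```text
clock: 7.37
eef_pos: [634.0, 8.4, 218.6]
eef_rot: [3.141, 0.0, 1.591]
wrist_force: [-0.1, -0.1, -0.1]
finger_gap: 46.9
```

Run:
```python
from h import *
st();delta(J([-80,60,215]),np.pi/2+.023)
im=manip.camera("scene");cv2.imwrite("pics/s7.png",cv2.resize(im[100:320,190:420,::-1],(627,600),interpolation=cv2.INTER_CUBIC))
```

```text
t 7.37 [634.    8.4 218.6] [3.141 0.    1.591] F [-0.1 -0.1 -0.1] gap 46.9 jig [  2.6 -29.2]
shift tool mm [ 89.  -82.9   3.6]
turn -0.003
```

View pics/s7.png

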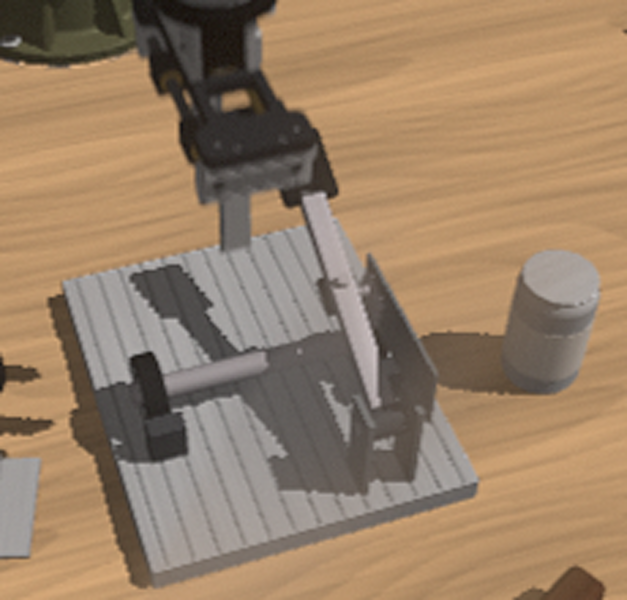

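The scene view shows the right wheel against its block, no keyway on the upper or front side of the axle, and the lever at rest. Next I'll close the fingers and go over the paddle.

Call:
{"name": "send_rows", "arguments": {"commands": [[[0.011,-0.01,0],0],[[0.022,-0.02,0],0],[[0.034,-0.031,0],0],[[0.045,-0.042,0],0],[[0.056,-0.053,0],0],[[0.067,-0.064,0],0],[[0.078,-0.075,0],0],[[0.088,-0.083,0],0]], "hand": 1, "force": 30}}

```text
clock: 8.08
eef_pos: [548.6, 95.3, 217.4]
eef_rot: [3.142, -0.0, 1.591]
wrist_force: [0.9, 0.2, -0.0]
finger_gap: 1.1
```

Call:
{"name": "send_rows", "arguments": {"commands": [[[0.0,0.0,0.002],0],[[0.0,0.0,0.004],0],[[0.0,0.0,0.006],0],[[0.0,0.0,0.01],0],[[0.0,0.0,0.014],0],[[0.0,0.0,0.016],0],[[0.0,0.0,0.018],0],[[0.0,0.0,0.018],0]]}}

```text
clock: 8.75
eef_pos: [549.3, 94.6, 198.9]
eef_rot: [-3.141, 0.0, 1.591]
wrist_force: [-0.4, 0.4, -1.0]
finger_gap: 0.4
```

Run:
```python
from h import *
st();T=tool();im=manip.camera("wrist");cv2.imwrite("pics/w8.png",im[:,:,::-1]);np.savez("w8.npz",R=T[0],p=T[1]);st()
im=manip.camera("scene");cv2.imwrite("pics/s8.png",cv2.resize(im[100:320,190:420,::-1],(627,600),interpolation=cv2.INTER_CUBIC))
```

```text
t 8.75 [549.3  94.6 198.9] [-3.141  0.     1.591] F [-0.4  0.4 -1. ] gap 0.4 jig [-80.1  58.9]
t 8.8 [549.4  94.6 199.2] [-3.141  0.     1.591] F [-0.1 -0.2 -0.2] gap 0.4 jig [-80.   58.9]
```

View pics/w8.png

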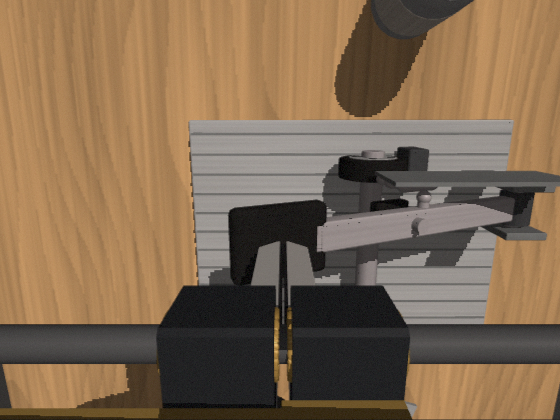

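View pics/s8.png

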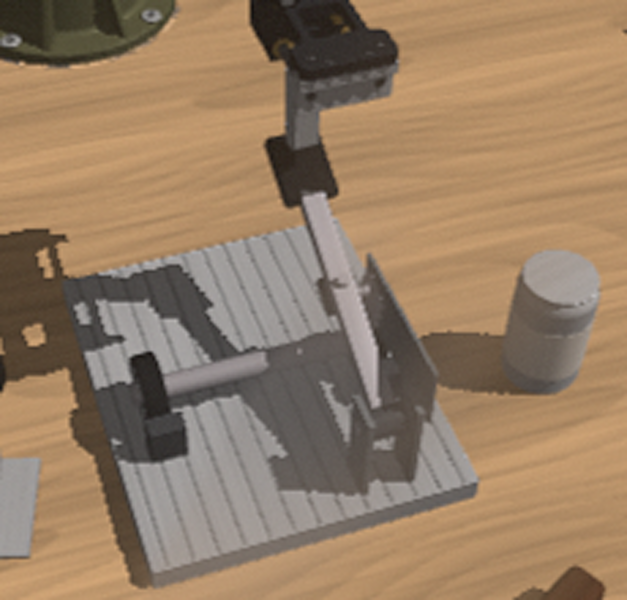

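The fingertips (about (283,243)) are over the middle of the paddle, and the left wheel is against its block at about (410,160). I'll press along the arc.

Call:
{"name": "send_rows", "arguments": {"commands": [[[0.0,0.0,0.007],0],[[0.0,0.0,0.014],0],[[0.0,0.0,0.02],0],[[0.0,-0.003,0.027],0],[[0.0,-0.006,0.034],0],[[0.0,-0.008,0.041],0],[[0.0,-0.011,0.048],0],[[0.0,-0.013,0.055],0]]}}

```text
clock: 9.52
eef_pos: [537.2, 94.5, 144.9]
eef_rot: [3.138, -0.0, 1.591]
wrist_force: [1.3, -1.3, 10.8]
finger_gap: 0.5
```

Run:
```python
from h import *
st();T=tool();im=manip.camera("wrist");cv2.imwrite("pics/w9.png",im[:,:,::-1]);st()
```

```text
t 9.52 [537.2  94.5 144.9] [ 3.138 -0.     1.591] F [ 1.3 -1.3 10.8] gap 0.5 jig [-92.3  59.1]
t 9.57 [536.5  94.4 143.4] [3.14  0.    1.591] F [ 4.7 -0.4  3.4] gap 0.1 jig [-92.9  59. ]
```

View pics/w9.png

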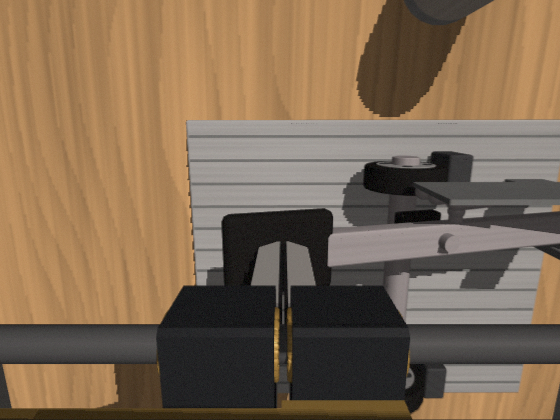

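The paddle follows the fingers (tips near (283,243)) at 3-11 N, and the wheelset still touches both blocks. I'll continue to about z = 98.

Call:
{"name": "send_rows", "arguments": {"commands": [[[0.0,-0.001,0.006],0],[[0.0,-0.002,0.012],0],[[0.0,-0.003,0.018],0],[[0.0,-0.004,0.024],0],[[0.0,-0.005,0.03],0],[[0.0,-0.006,0.036],0],[[0.0,-0.006,0.041],0],[[0.0,-0.007,0.045],0]]}}

```text
clock: 10.23
eef_pos: [529.8, 94.3, 99.5]
eef_rot: [3.14, -0.0, 1.591]
wrist_force: [2.2, -0.8, 9.7]
finger_gap: 0.4
```

Run:
```python
from h import *
st();T=tool();im=manip.camera("wrist");cv2.imwrite("pics/w10.png",im[:,:,::-1]);np.savez("w10.npz",R=T[0],p=T[1]);st()
im=manip.camera("scene");cv2.imwrite("pics/s10.png",cv2.resize(im[100:320,190:420,::-1],(627,600),interpolation=cv2.INTER_CUBIC))
```

```text
t 10.23 [529.8  94.3  99.5] [ 3.14  -0.     1.591] F [ 2.2 -0.8  9.7] gap 0.4 jig [-99.6  59.1]
t 10.28 [529.8  94.3  99. ] [ 3.14  -0.     1.591] F [ 2.  -0.3  7.5] gap 0.4 jig [-99.6  59.1]
```

View pics/w10.png

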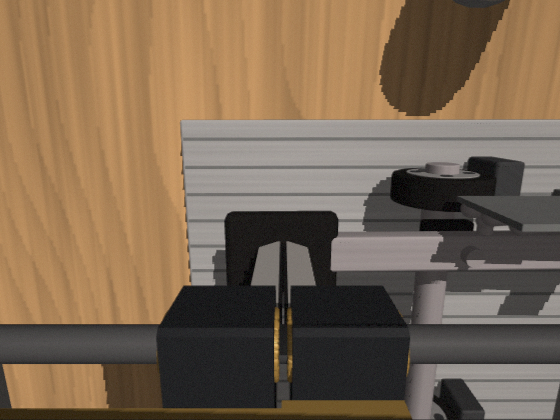

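View pics/s10.png

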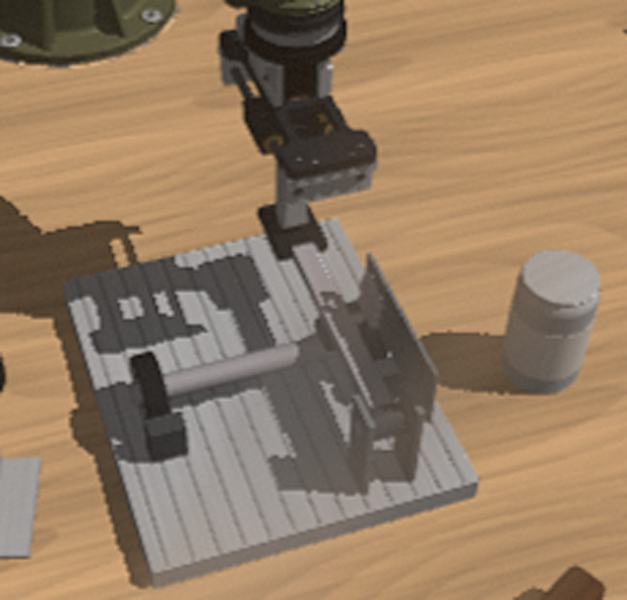

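The arm now looks level and the TCP is at z = 99 (third catch 95, end stop about 93). I'll press the last few mm in small steps.

Call:
{"name": "send_rows", "arguments": {"commands": [[[0.0,0.0,0.001],0],[[0.0,0.0,0.002],0],[[0.0,0.0,0.003],0],[[0.0,0.0,0.004],0],[[0.0,0.0,0.0045],0],[[0.0,0.0,0.0045],0],[[0.0,0.0,0.0045],0],[[0.0,0.0,0.0045],0]]}}

```text
clock: 11.0
eef_pos: [529.8, 94.4, 95.6]
eef_rot: [3.14, -0.0, 1.591]
wrist_force: [-3.4, -0.8, 11.9]
finger_gap: 0.7
```

Run:
```python
from h import *
st();manip.camera("top");st()
```

```text
t 11.0 [529.8  94.4  95.6] [ 3.14  -0.     1.591] F [-3.4 -0.8 11.9] gap 0.7 jig [-99.7  59.1]
t 11.05 [529.7  94.3  95.6] [ 3.14  -0.     1.591] F [-2.7 -0.9 12.3] gap 0.5 jig [-99.7  59.1]
```

Call:
{"name": "send_rows", "arguments": {"commands": [[[0.0,0.0,0.0005],0],[[0.0,0.0,0.001],0],[[0.0,0.0,0.0015],0],[[0.0,0.0,0.002],0],[[0.0,0.0,0.002],0],[[0.0,0.0,0.002],0],[[0.0,0.0,0.002],0],[[0.0,0.0,0.002],0]]}}

```text
clock: 11.72
eef_pos: [529.7, 94.4, 93.7]
eef_rot: [3.14, -0.0, 1.591]
wrist_force: [-4.4, -1.0, 13.3]
finger_gap: 0.3
```

Run:
```python
from h import *
st();T=tool();im=manip.camera("wrist");cv2.imwrite("pics/w12.png",im[:,:,::-1]);np.savez("w12.npz",R=T[0],p=T[1]);st()
im=manip.camera("scene");cv2.imwrite("pics/s12.png",cv2.resize(im[100:320,190:420,::-1],(627,600),interpolation=cv2.INTER_CUBIC))
```

```text
t 11.72 [529.7  94.4  93.7] [ 3.14  -0.     1.591] F [-4.4 -1.  13.3] gap 0.3 jig [-99.7  59.1]
t 11.77 [529.7  94.4  93.7] [ 3.14  -0.     1.591] F [-4.4 -0.1 14.1] gap 0.4 jig [-99.7  59.1]
```

View pics/w12.png

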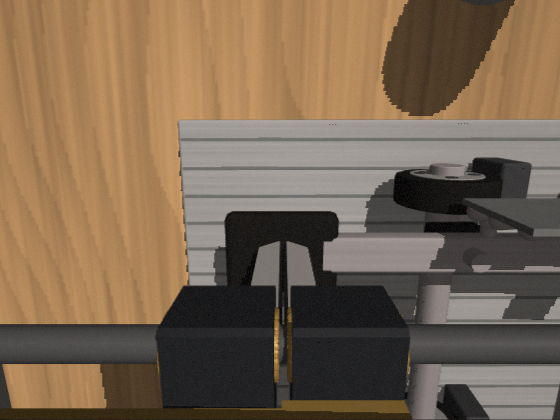

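View pics/s12.png

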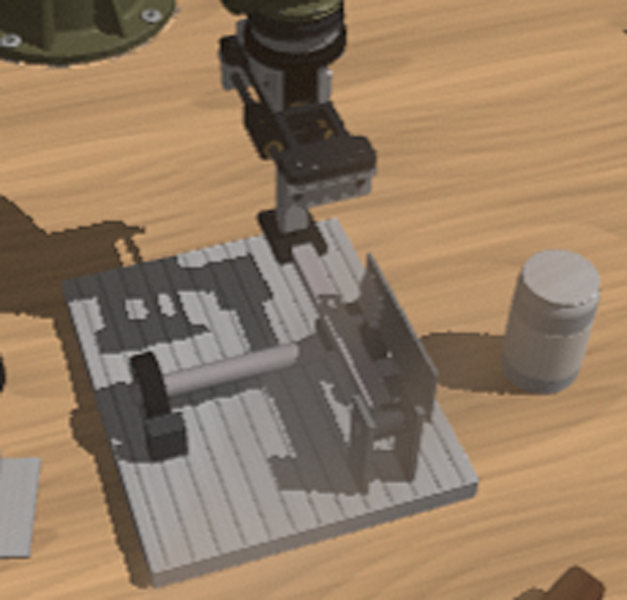

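Run:
```python
from h import *
z=np.load("w12.npz");c=cam("wrist",(z['R'],z['p']))
im=cv2.imread("pics/w12.png")
for v in (285,310,375,395):
    g=cv2.GaussianBlur(im,(3,3),0)[v,400:470].astype(int).sum(1);print(v,(np.where(np.abs(np.diff(g))>45)[0]+400).tolist())
for v,a,b in((285,416,449),(395,412,438)):
    A,B=Ji(plane(c,(a,v),54)),Ji(plane(c,(b,v),54));print(A.round(1),B.round(1),((A+B)/2).round(1))
```

```text
285 [449]
310 [413, 415, 416]
375 [405]
395 [436, 437, 443]
[-11.9  25.3] [ 9.7 25.2] [-1.1 25.2]
[ -7.4 -59.9] [ 11.1 -59.9] [  1.9 -59.9]
```

Run:
```python
import cv2
im=cv2.imread("pics/w12.png");cv2.imwrite("pics/w12z.png",cv2.resize(im[140:420,360:560],(428,600),interpolation=cv2.INTER_CUBIC))
```

```text
(no output)
```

View pics/w12z.png

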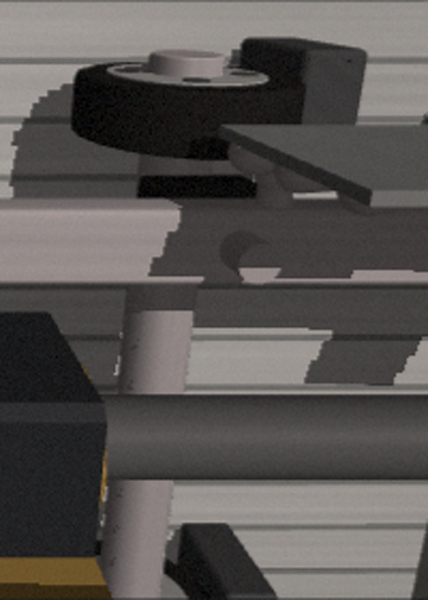

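Run:
```python
from h import *
z=np.load("w12.npz");c=cam("wrist",(z['R'],z['p']))
for u0,u1,v in((127,194,300),(121,189,360),(110,173,500),(104,168,575)):
    A,B=[Ji(plane(c,(360+u*.467,140+v*.4667),54)) for u in(u0,u1)];print(A.round(1),B.round(1),((A+B)/2).round(1))
print(c[2],Ji(c[2]))
# hub end of left wheel
print(Ji(plane(c,(360+190*.467,140+60*.4667),54)))
```

```text
[-10.1  28.8] [10.4 28.7] [ 0.2 28.7]
[-10.1   8.6] [11.   8.5] [0.5 8.6]
[ -9.3 -41.9] [ 11.3 -42. ] [  1. -42.]
[ -8.9 -71.2] [ 12.6 -71.3] [  1.9 -71.2]
[528.51327157 165.11600581 272.28852436] [-99.29926085 129.88709585]
[  1.20631103 101.89584359]
```

The axle centre reads 0.2 to 1.9 mm with yaw about -0.015 rad, and the left hub is at x = 1.2 mm, so it is home and square. The paddle is held at 13-14 N. I'll hand in.

Run:
```python
from h import *
st();print(manip.sign_off())
```

```text
t 11.82 [529.7  94.4  93.7] [ 3.14  -0.     1.591] F [-4.  -1.4 13.3] gap 0.4 jig [-99.7  59.1]
the job is handed in; nothing more can be done
None
```

I rolled the wheelset about 91 mm to the stop blocks, leading it at y ≈ -30 mm between part-closed fingers, then pressed the paddle down with closed fingertips. I handed in at 11.8 s while still holding it down; the hand-in reported no verdict.

**Last checks:**
- **Wheelset position:** the axle centre measured 0.2 to 1.9 mm from home, about 0.015 rad off square. The left wheel showed against its block in the last picture. The right wheel was seen against its block before pressing.
- **Lever:** the fingertips were at z = 93.7 mm, which puts the lever at about 0.426 rad. That is past the third catch (0.42) and just short of the end stop (0.43). The holding push was about 13 N.
- **Bystanders:** I never went near the tin, spare wheel or angle. The tin looked unmoved in the last scene picture; I did not re-measure the other two.

**Not confirmed directly:**
- **Keyway:** that it ended underneath comes from the rolled distance (about 3.0 rad) and from the slot no longer showing on top or in front.
- **Pad force:** I did not measure the pad's force on the axle; I inferred it from the lever angle.

**Disagreement:** at the start, the top and scene cameras disagreed by about 5 to 7 mm on the plate's position, so I used the wrist camera's fit (about 2 mm residual).

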